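# Fit the slip bush that matches into the drill jig and lock it

## Robot

A 7-joint arm with a two-finger parallel gripper is mounted at the origin on a cart in front of the work surface, level with it; the furniture and walls round the work are solid. World frame = base frame: x ahead of the robot, y to its left, z up, the work surface at z = 0. Lengths are in m, angles in rad, forces in N, time in s.
With the tool pointing down it reaches from about 0.4 to 0.875 m from the base axis. Payload 19.3 kg.
Tool frame: the origin (TCP) lies at the very end of the fingers, on their centre line; the grasp point (between the pads) lies 19 mm behind it; z points along the fingers, y is the direction in which the jaws open and shut (so a half turn about z gives the same grasp; the last joint's range is limited). The gripper opens to 85 mm and grips with 20 to 120 N. Pads are 22 mm wide; open, the fingers measure 114 mm over their backs; the gripper's body (76 mm by 85 mm) begins 54 mm behind the grasp point. The pads swing forward as they close: fully open they stand 13 mm farther back than shut.
Start: joints at [-1.213, 0.521, -0.036, 1.599, 0.021, 1.021, -0.113], TCP at [0.259, 0.569, 0.231] pointing down, gripper open.
Joint ranges: [-2.91, 2.91], [-0.3, 2.13], [-1.5, 1.42], [0.17, 2.43], [-1.26, 4.41], [0.16, 1.93], [-2.52, 2.52]. Speed limits (rad/s): [1.89, 1.89, 2.39, 2.39, 3.01, 3.01, 3.01].

## Interface

Orientations are given as [roll, pitch, yaw] about the fixed x, y, z axes, in that order (R = Rz(yaw) Ry(pitch) Rx(roll)).
In Python, from workcell import bot, viewer gives the robot as it stands.
- The arm moves only by the shell command python3 -m creep 'ROWS' [FORCE]. ROWS is JSON, a list of rows, each an object of numbers: "rx", "ry", "rz": the turn, a rotation vector about the tool's x, y, z in degrees; "tx", "ty", "tz": the shift along the tool's x, y, z in mm; "hand": the closure, from -1 (fully open) to 1 (shut), so that 0 is half open. In form: [{"rx": .., "ry": .., "rz": .., "tx": .., "ty": .., "tz": .., "hand": ..}, ...]. A call has 1 to 8 rows; each row is the pose to reach, as a shift and turn from the pose commanded when the call began, along the tool's axes at that moment; what a row does not reach only later rows make up. A row lasts 1/10 s, in which the tool goes at most 50 mm and 8.59 degrees, less where a joint would pass 70% of its speed; a pose out of reach is approached as far as the arm can. A call with a gripper value outside its range is refused whole. The fingers move at their own pace and stop on an object; FORCE is the grip in N (left out, the last holds). Time passes only in rows, so rows that repeat a pose let the fingers close. It gives the time, the measured TCP pose, the force and the opening at its end, in the units of the state.
- bot.observe(): the state, without advancing time (a new reading comes with each control period).
- viewer.grab_frame(name): name is "side" or "top"; returns a dict with "pixels" (420x560x3 uint8, blue, green, red), "vertical_fov" (degrees; the focal length in pixels is half the picture's height over the tangent of half this angle, whatever the lens; pixels are square), "cx", "cy" (the principal point, pixels), "distortion" ([k1, k2, p1, p2, k3] as OpenCV has them; the pictures are not rectified), "rvec" (rotation vector, rad) and "tvec" (3), from world to camera coordinates, as OpenCV has them. Camera axes: x right, y down, z forward; pixel columns grow to the right and rows downward; lengths in m; the calibration is good to about 2 mm. A picture is of the moment at which its call begins. There is no depth.
- bot.job_done(): hands the job in, once; it reports no verdict.
Trained networks look in a picture, given as the dict that the camera call returned (one of the last four; its "shot" number tells which), for a name from the list of things; names that differ only in an ending like _2 or _b are one class to them, and where a whole thing is asked for, a point or a joint stands for the part that bears it (a point fixed in the world has none). Each returns a list of dicts, best first, with "score" (0 to 1); they miss things now and then, are a little off and sometimes report something else, mostly with a low value. They report only what shows in the picture. A call takes as long as a camera call. They do not tell look-alikes from the thing itself.
- viewer.outline_of(target, picture): "mask" (420x560 bool, what is visible of it) and "bbox" ([left, top, right, bottom] in pixels, round what is visible of it).
The state is a dict: "clock": time; "qpos": joint angles; "qd": joint speeds; "joint_efforts": joint torques, N m; "position": TCP position; "tool_rot": TCP orientation; "force": force on the tool from outside, world axes, zero at the start; "moment": the same for the moment, N m; "grip_width": finger opening in m.
Only numpy, scipy, OpenCV 4.12 (cv2) and the standard library are available. Lean on these libraries where they do the work, as an engineer would, in place of code of your own. Each camera call takes 0.05 s, during which the arm holds its last target.

## Task

Fit the drill bush that stands by itself on the rubber mat into the jig: put it in the hole of the graded row that its shank fits, with its notch at the lock screw, feel it gently home (the bush bar has some slide, and the jig must not be forced), then turn it clockwise under the lock screw until it stops and let go. Leave the two spare bushes standing in the tray and the other things where they are.

Things in the scene. Friction and masses are not known exactly. Their poses are not given: they have to be found in the camera images.
- jig: Drill jig fixed on the rubber mat: dark steel base 112 x 250 x 12 mm, two aluminium end blocks and, across their top, an aluminium bush bar 62 x 226 x 20 mm with a graded row of four holes. Origin: centre of the base's underside; y runs along the row towards the smallest hole, z up. The bar's top is 64 mm above the origin; keeper straps with screws over its ends rise 8 mm higher.
- tray: Shallow dark blue-grey tray 85 x 150 mm, 14 mm high, floor 2 mm thick, fixed on the desk at the mat's left side; the two spare bushes stand in it. Origin: centre of its underside.
- bar_mid (a point): Middle of the bush bar's top face, for the bar's middle position. The bar is not clamped: it slides along the row (jig y) and may have been left up to 10 mm to either side of this; friction of about 6 N holds it there. All its holes and screws shift with it. Where it stands is not measured. A load of over 35 N spoils the jig. Axes: the jig's.
- lock_screw_16 (a point): Middle of the lock screw of the smallest hole, at the bar's top, for the bar's middle position; every hole has one like it, 21 mm from the hole's axis on the jig's -x side. Shoulder screw standing in the bar: shank 6 mm in diameter; head 13 mm in diameter, underside 6.5 mm and top 10 mm above the bar.
- hole_16 (a point): Centre of the 17 mm hole, made for a 16 mm shank, at the bar's top face, for the bar's middle position: the real hole may lie up to 10 mm off along the row (jig y). It goes 20 mm right through the bar, has a sharp rim and a dark ring round it. The row runs 17, 21, 25, 29 mm towards jig -y, 42 mm apart. Axes: the jig's.
- hole_20 (a point): Centre of the 21 mm hole, made for a 20 mm shank, at the bar's top face, for the bar's middle position: the real hole may lie up to 10 mm off along the row (jig y). It goes 20 mm right through the bar, has a sharp rim and a dark ring round it. The row runs 17, 21, 25, 29 mm towards jig -y, 42 mm apart. Axes: the jig's.
- hole_24 (a point): Centre of the 25 mm hole, made for a 24 mm shank, at the bar's top face, for the bar's middle position: the real hole may lie up to 10 mm off along the row (jig y). It goes 20 mm right through the bar, has a sharp rim and a dark ring round it. The row runs 17, 21, 25, 29 mm towards jig -y, 42 mm apart. Axes: the jig's.
- hole_28 (a point): Centre of the 29 mm hole, made for a 28 mm shank, at the bar's top face, for the bar's middle position: the real hole may lie up to 10 mm off along the row (jig y). It goes 20 mm right through the bar, has a sharp rim and a dark ring round it. The row runs 17, 21, 25, 29 mm towards jig -y, 42 mm apart. Axes: the jig's.
- bush_16 (a point): Steel slip drill bush with a 16 mm shank, standing upright, 46.5 mm tall, 0.08 to 0.17 kg. Point: centre of its grip collar, 37.5 mm above its foot; z up its axis. From the foot up: round shank 18 mm long, its lowest 3 mm tapered 1.5 mm a side; head 34 mm in diameter, 10.5 mm thick; round knurled collar 22 mm in diameter, 18 mm tall, the place to grip. Home in the jig: point 19.5 mm above the bar.
- notch_16 (a point): Notch in the head of the 16 mm bush: the rim on the bush's +x side, 17 mm off its axis. 48 degrees wide, cut in to 12.5 mm from the axis. Anticlockwise of it (from above) the head is a step 5 mm thick up to a stop 76 degrees from +x. The bush goes home with +x within 8 degrees of the jig's -x, then turns about 60 degrees clockwise, step under the screw head, to its stop.
- bush_20 (a point): Steel slip drill bush with a 20 mm shank, standing upright, 46.5 mm tall, 0.08 to 0.17 kg. Point: centre of its grip collar, 37.5 mm above its foot; z up its axis. From the foot up: round shank 18 mm long, its lowest 3 mm tapered 1.5 mm a side; head 34 mm in diameter, 10.5 mm thick; round knurled collar 26 mm in diameter, 18 mm tall, the place to grip. Home in the jig: point 19.5 mm above the bar.
- notch_20 (a point): Notch in the head of the 20 mm bush: the rim on the bush's +x side, 17 mm off its axis. 48 degrees wide, cut in to 12.5 mm from the axis. Anticlockwise of it (from above) the head is a step 5 mm thick up to a stop 76 degrees from +x. The bush goes home with +x within 8 degrees of the jig's -x, then turns about 60 degrees clockwise, step under the screw head, to its stop.
- bush_24 (a point): Steel slip drill bush with a 24 mm shank, standing upright, 46.5 mm tall, 0.08 to 0.17 kg. Point: centre of its grip collar, 37.5 mm above its foot; z up its axis. From the foot up: round shank 18 mm long, its lowest 3 mm tapered 1.5 mm a side; head 34 mm in diameter, 10.5 mm thick; round knurled collar 30 mm in diameter, 18 mm tall, the place to grip. Home in the jig: point 19.5 mm above the bar.
- notch_24 (a point): Notch in the head of the 24 mm bush: the rim on the bush's +x side, 17 mm off its axis. 48 degrees wide, cut in to 12.5 mm from the axis. Anticlockwise of it (from above) the head is a step 5 mm thick up to a stop 76 degrees from +x. The bush goes home with +x within 8 degrees of the jig's -x, then turns about 60 degrees clockwise, step under the screw head, to its stop.
- tape_mid (a point): Roll of black tape lying flat, 58 mm across, 19 mm tall, a bystander; point half-way up its middle.
- block_mid (a point): Small beige nylon block with two dark holes, 34 x 48 x 22 mm, a bystander; point at its centre.
There are look-alikes about, which are no part of the job. Leave any orange or turquoise look-alike of the part that bears bush_24 alone.

How it is judged:
By the outcome, as a careful person would: the job done as asked, in the order asked, and still so for the second after the job is handed in, with the robot touching nothing.
It also fails if it takes over 72 s, if anything falls off the work surface, if the arm or the gripper's body presses on something with over 40 N, if the wrist force passes 120 N, or if a joint passes its speed limit or range.

## Working session

There is one attempt and no reset: what is moved stays moved. The work goes in short steps, Python scripts to look and compute and a shell command to move; the robot and the scene stay as the last step left them, time stands still between calls to the robot, and variables do not carry over. Pictures are saved under pics/ and viewed, and the job is handed in when it is done.

```bash
ls; mkdir -p pics; cat > h.py <<'E'
import numpy as np,cv2
from workcell import bot,viewer
def K(p):
    f=p["pixels"].shape[0]/2/np.tan(np.radians(p["vertical_fov"])/2)
    return np.array([[f,0,p["cx"]],[0,f,p["cy"]],[0,0,1.]])
def proj(p,X):
    return cv2.projectPoints(np.array(X,float).reshape(-1,1,3),np.array(p["rvec"],float),np.array(p["tvec"],float),K(p),np.array(p["distortion"],float))[0].reshape(-1,2)
def ray(p,uv,z):
    n=cv2.undistortPoints(np.array(uv,float).reshape(-1,1,2),K(p),np.array(p["distortion"],float),criteria=(3,50,1e-9)).reshape(-1,2)
    R=cv2.Rodrigues(np.array(p["rvec"],float))[0];t=np.array(p["tvec"],float).ravel()
    C=-R.T@t
    d=np.c_[n,np.ones(len(n))]@R
    return C+d*((z-C[2])/d[:,2])[:,None]
E
python3 - <<'E'
from h import *
s=bot.observe()
for k,v in s.items(): print(k,np.round(v,4))
for n in ("side","top"):
    p=viewer.grab_frame(n); cv2.imwrite(f"pics/{n}0.png",p["pixels"])
    R=cv2.Rodrigues(np.array(p["rvec"],float))[0]
    print(n,p["vertical_fov"],p["cx"],p["cy"],p["distortion"],-R.T@np.array(p["tvec"],float).ravel())
    for t in ("jig","tray","bush_16","bush_20","bush_24","tape_mid","block_mid"):
        print(t,[(round(r["score"],2),np.round(r["bbox"]).tolist(),int(r["mask"].sum())) for r in viewer.outline_of(t,p)])
E
```

```text
pics
clock 0.0
qpos [-1.2132  0.522  -0.0363  1.6     0.0212  1.0211 -0.1128]
qd [-0.0002 -0.001   0.0003  0.0019 -0.0014  0.0014  0.0009]
joint_efforts [ 1.00000e-04 -9.27124e+01  1.98060e+00 -3.69928e+01  1.80000e-02
  8.20000e-03 -1.00000e-04]
position [0.2592 0.5683 0.2307]
tool_rot [-3.1404e+00  1.0000e-04  2.7138e+00]
force [ 0.0683  0.13   -0.0748]
moment [ 0.0147  0.0151 -0.0043]
grip_width 0.0853
side 45.46666838069039 282.40580645164033 203.4369851523276 [-0.11058652  0.          0.          0.          0.        ] [0.37838712 1.04078592 0.52650196]
jig [(0.74, [288.0, 158.0, 369.0, 234.0], 3740)]
tray [(0.97, [233.0, 276.0, 320.0, 350.0], 2872), (0.44, [279.0, 272.0, 300.0, 301.0], 445), (0.17, [266.0, 303.0, 286.0, 331.0], 452)]
bush_16 [(0.95, [278.0, 272.0, 300.0, 304.0], 429), (0.82, [302.0, 221.0, 316.0, 245.0], 318), (0.66, [270.0, 229.0, 283.0, 257.0], 339), (0.65, [299.0, 247.0, 322.0, 272.0], 403), (0.58, [266.0, 299.0, 285.0, 331.0], 447)]
bush_20 [(0.95, [278.0, 272.0, 300.0, 304.0], 429), (0.82, [302.0, 221.0, 316.0, 245.0], 318), (0.66, [270.0, 229.0, 283.0, 2
[... 767 characters left out ...]
1935), (0.22, [309.0, 148.0, 334.0, 169.0], 324)]
bush_16 [(0.72, [207.0, 237.0, 209.0, 250.0], 131), (0.48, [172.0, 236.0, 186.0, 251.0], 153), (0.46, [243.0, 239.0, 256.0, 250.0], 127), (0.44, [268.0, 253.0, 281.0, 266.0], 117)]
bush_20 [(0.72, [207.0, 237.0, 209.0, 250.0], 131), (0.48, [172.0, 236.0, 186.0, 251.0], 153), (0.46, [243.0, 239.0, 256.0, 250.0], 127), (0.44, [268.0, 253.0, 281.0, 266.0], 117)]
bush_24 [(0.72, [207.0, 237.0, 209.0, 250.0], 131), (0.48, [172.0, 236.0, 186.0, 251.0], 153), (0.46, [243.0, 239.0, 256.0, 250.0], 127), (0.44, [268.0, 253.0, 281.0, 266.0], 117)]
tape_mid [(0.56, [307.0, 146.0, 338.0, 173.0], 330)]
block_mid [(0.71, [311.0, 205.0, 412.0, 265.0], 4181)]
```

View pics/side0.png

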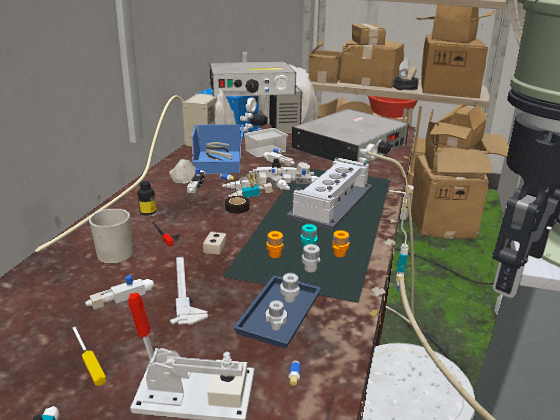

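View pics/top0.png

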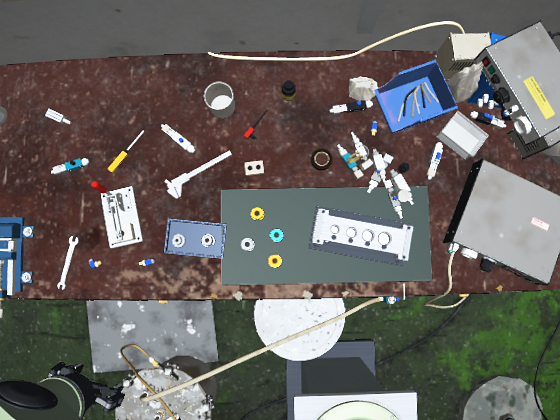

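```bash
python3 - <<'E'
import cv2
t=cv2.imread("pics/top0.png");s=cv2.imread("pics/side0.png")
cv2.imwrite("pics/top0b.png",cv2.resize(t[190:290,225:425],None,fx=4,fy=4,interpolation=cv2.INTER_CUBIC))
cv2.imwrite("pics/side0b.png",cv2.resize(s[150:350,195:395],None,fx=3,fy=3,interpolation=cv2.INTER_CUBIC))
E
```

```text
(no output)
```

View crops.

View pics/top0b.png

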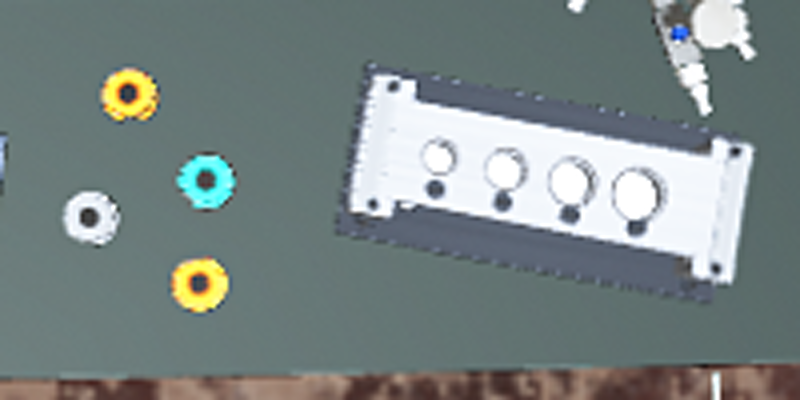

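View pics/side0b.png

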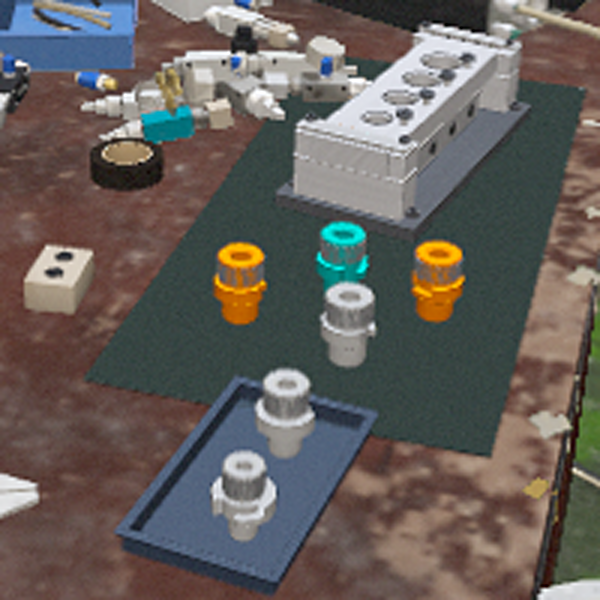

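```bash
python3 - <<'E'
from h import *
T=viewer.grab_frame("top");S=viewer.grab_frame("side")
np.save("T.npy",T,allow_pickle=True);np.save("S.npy",S,allow_pickle=True)
t=T["pixels"];s=S["pixels"]
a=cv2.resize(t[229:259,233:263],(400,400),interpolation=cv2.INTER_CUBIC)
b=cv2.resize(s[238:278,291:331],(400,400),interpolation=cv2.INTER_CUBIC)
cv2.imwrite("pics/c1.png",np.hstack([a,b]))
cv2.imwrite("pics/c2.png",np.hstack([cv2.resize(t[200:270,305:417],(800,500),interpolation=cv2.INTER_CUBIC)]))
g=ray(T,[[248,244]],.0465);print(g,proj(S,g))
E
```

```text
Traceback (most recent call last):
  File "h.py", line 9, in ray
    n=cv2.undistortPoints(np.array(uv,float).reshape(-1,1,2),K(p),np.array(p["distortion"],float),criteria=(3,50,1e-9)).reshape(-1,2)
      ~~~~~~~~~~~~~~~~~~~^^^^^^^^^^^^^^^^^^^^^^^^^^^^^^^^^^^^^^^^^^^^^^^^^^^^^^^^^^^^^^^^^^^^^^^^^^^^^^^^^^^^^^^^^^^^^^
cv2.error: OpenCV(4.12.0) :-1: error: (-5:Bad argument) in function 'undistortPoints'
> Overload resolution failed:
>  - undistortPoints() got an unexpected keyword argument 'criteria'
>  - undistortPoints() got an unexpected keyword argument 'criteria'
```

View pics/c1.png

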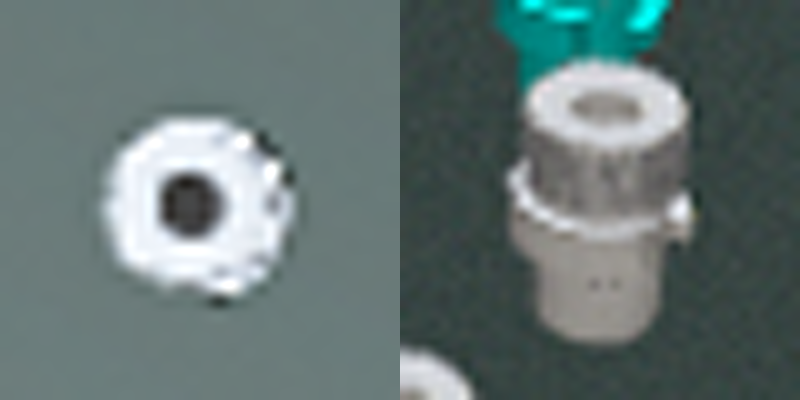

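View pics/c2.png

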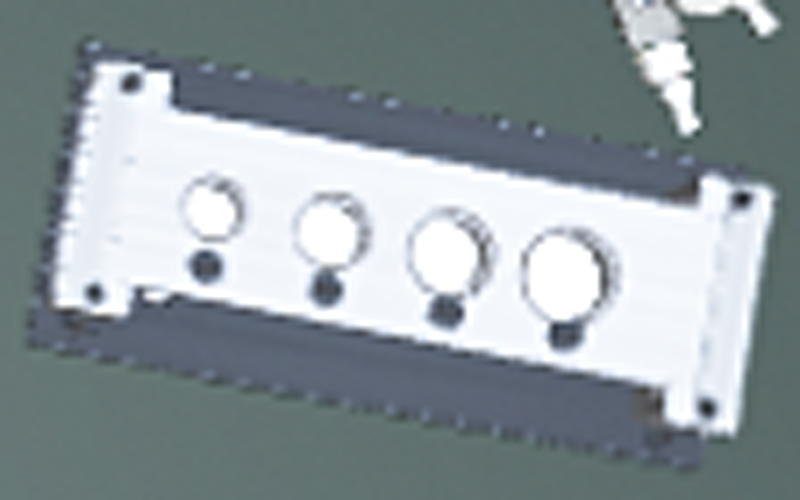

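```bash
sed -i 's/,criteria=(3,50,1e-9)//' h.py; cat > model.py <<'E'
from h import *
def cloud(sz,yaw,px=0.25e-3):
    # returns points (bush frame foot z=0) , brightness
    rs=sz/2; rc=rs+3; P=[];B=[];I=[]
    th=np.radians(np.arange(0,360,0.7))
    def cyl(r,z0,z1,b,sel=None,ri=None):
        t=th if sel is None else th[sel]
        z=np.arange(z0,z1,0.3)
        T,Z=np.meshgrid(t,z); R=r if np.isscalar(r) else np.interp(Z,*r)
        P.append(np.c_[(R*np.cos(T)).ravel(),(R*np.sin(T)).ravel(),Z.ravel()]);B.append(np.full(T.size,b))
    def ann(r0,r1,z,b,sel=None):
        t=th if sel is None else th[sel]
        T,R=np.meshgrid(t,np.arange(r0,r1,0.3))
        P.append(np.c_[(R*np.cos(T)).ravel(),(R*np.sin(T)).ravel(),np.full(R.size,z)]);B.append(np.full(T.size,b))
    d=(np.degrees(th)+180)%360-180
    notch=abs(d)<24; step=(d>=24)&(d<76); full=~(notch|step)
    cyl(([0,3,18],[rs-1.5,rs,rs]),0,18,.6)
    cyl(17,18,28.5,.6,full); cyl(17,18,23,.6,step); cyl(12.5,18,28.5,.5,notch|step)
    ann(12.5,17,28.5,1,full); ann(12.5,17,23,1,step)
    for a,z1 in ((-24,28.5),(24,23),(76,28.5)):
        R,Z=np.meshgrid(np.arange(12.5,17,.3),np.arange(18 if a!=76 else 23,z1,.3)); a=np.radians(a)
        P.append(np.c_[(R*np.cos(a)).ravel(),(R*np.sin(a)).ravel(),Z.ravel()]);B.append(np.full(R.size,.6))
    cyl(rc,28.5,46.5,.45); ann(5.5,rc,46.5,1); ann(0,5.5,45,.15)
    P=np.vstack(P)/1000;B=np.hstack(B);c,s=np.cos(yaw),np.sin(yaw)
    P[:,:2]=P[:,:2]@np.array([[c,s],[-s,c]])
    return P,B
def render(p,P,B,org,roi,ss=4,bg=.3,tilt=None):
    l,t,r,b=roi; W=(r-l)*ss;H=(b-t)*ss
    X=P+org if tilt is None else P@tilt.T+org
    R=cv2.Rodrigues(np.array(p["rvec"],float))[0]
    dep=(X@R.T+np.array(p["tvec"],float).ravel())[:,2]
    uv=proj(p,X); u=np.floor((uv[:,0]+.5-l)*ss).astype(int);v=np.floor((uv[:,1]+.5-t)*ss).astype(int)
    ok=(u>=0)&(u<W)&(v>=0)&(v<H); o=np.argsort(-dep[ok])
    im=np.full((H,W),bg,np.float32); im[v[ok][o],u[ok][o]]=B[ok][o]
    return cv2.resize(im,(r-l,b-t),interpolation=cv2.INTER_AREA)
def fit(p,roi,org,sizes,yaws,mask=None,bg=.3,sh=4):
    l,t,r,b=roi; g=cv2.cvtColor(p["pixels"],cv2.COLOR_BGR2GRAY)[t:b,l:r].astype(np.float32)/255
    out=[];ss=4
    for sz in sizes:
        for y in yaws:
            P,B=cloud(sz,np.radians(y)); best=(-9,)
            base=render(p,P,B,org,(l-sh,t-sh,r+sh,b+sh),bg=bg)
            res=cv2.matchTemplate(base,g,cv2.TM_CCOEFF_NORMED)
            _,m,_,loc=cv2.minMaxLoc(res)
            x,yy=loc
            def para(a,i):
                if 0<i<len(a)-1:
                    d=a[i-1]-2*a[i]+a[i+1]; return i+.5*(a[i-1]-a[i+1])/d
                return i
            out.append((m,sz,y,sh-para(res[yy],x),sh-para(res[:,x],yy)))
    return sorted(out,reverse=True)
E
python3 - <<'E'
from model import *
T=np.load("T.npy",allow_pickle=True).item();S=np.load("S.npy",allow_pickle=True).item()
g=ray(T,[[247.2,244]],.0465)[0];g[2]=0;print(g,proj(S,g+[0,0,.0465]))
ys=range(-180,180,10)
for r in fit(T,(238,234,258,254),g,(16,20,24),ys)[:8]: print("T",np.round(r,3))
for r in fit(S,(298,243,325,276),g,(16,20,24),ys)[:10]: print("S",np.round(r,3))
rr=fit(S,(298,243,325,276),g,(16,20),ys)
print(rr[0])
E
```

```text
[0.54082595 0.27013655 0.        ] [[312.0240904  247.63561636]]
T [ 8.94e-01  2.40e+01  1.70e+02 -6.40e-01 -1.25e-01]
T [ 8.94e-01  2.40e+01  1.60e+02 -6.39e-01 -1.35e-01]
T [ 8.92e-01  2.40e+01  1.50e+02 -6.56e-01 -1.34e-01]
T [ 8.88e-01  2.40e+01  1.40e+02 -6.67e-01 -1.39e-01]
T [  0.887  24.    130.     -0.663  -0.154]
T [ 8.87e-01  2.40e+01 -1.80e+02 -6.53e-01 -1.24e-01]
T [  0.886  24.    120.     -0.672  -0.159]
T [ 8.84e-01  2.00e+01  1.60e+02 -6.34e-01 -4.60e-02]
S [  0.905  24.    160.     -0.873   0.165]
S [  0.904  24.    170.     -0.874   0.178]
S [  0.9    24.    150.     -0.871   0.152]
S [   0.898   24.    -150.      -0.881    0.175]
S [ 8.98e-01  2.40e+01 -1.60e+02 -8.43e-01  1.56e-01]
S [   0.897   24.    -180.      -0.848    0.184]
S [   0.897   24.    -140.      -0.89     0.183]
S [   0.894   24.    -130.      -0.895    0.189]
S [  0.894  24.    -70.     -0.917   0.17 ]
S [  0.893  24.    -80.     -0.903   0.185]
(0.8803791403770447, 20, 170, np.float32(-0.90557575), np.float32(0.19129872))
```

```bash
python3 - <<'E'
from model import *
T=np.load("T.npy",allow_pickle=True).item();S=np.load("S.npy",allow_pickle=True).item()
g=np.array([0.5410,0.2718,0])
def tile(p,roi,yaws,sz=24):
    l,t,r,b=roi; im=[cv2.cvtColor(p["pixels"],cv2.COLOR_BGR2GRAY)[t:b,l:r]]
    for y in yaws:
        P,B=cloud(sz,np.radians(y)); im.append((render(p,P,B,g,roi)*255).astype(np.uint8))
    return np.hstack([cv2.resize(i,(200,200),interpolation=cv2.INTER_CUBIC) for i in im])
cv2.imwrite("pics/c3.png",np.vstack([tile(T,(238,234,258,254),(160,-90,-120)),tile(S,(298,245,327,274),(160,-90,-120)),tile(S,(298,245,327,274),(120,140,-150))]))
E
```

```text
(no output)
```

View pics/c3.png

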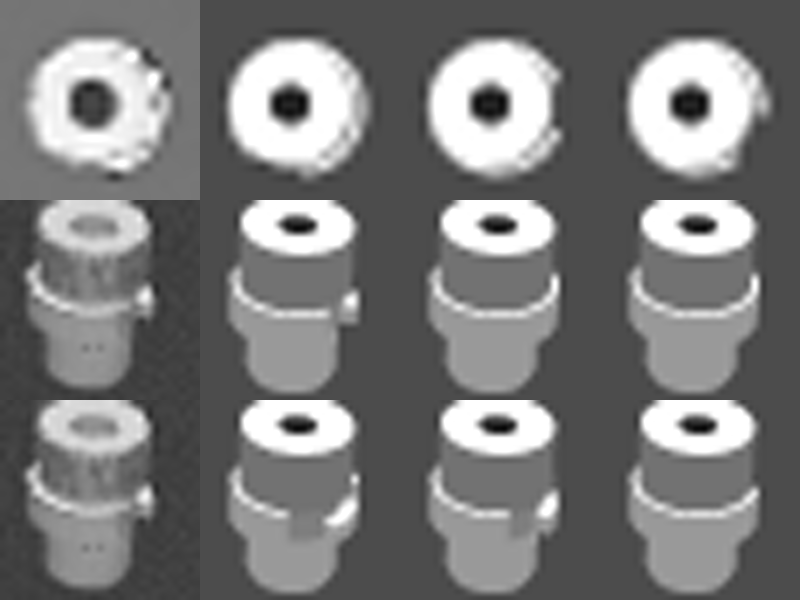

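```bash
python3 - <<'E'
from model import *
T=np.load("T.npy",allow_pickle=True).item();S=np.load("S.npy",allow_pickle=True).item()
# bush refine
g=np.array([0.5410,0.2718,0])
for n,p,roi in (("T",T,(238,234,258,254)),("S",S,(298,243,325,276))):
    for r in fit(p,roi,g,(24,),range(130,200,5))[:4]: print(n,np.round(r,3))
s=S["pixels"]
for z in (1,):
    crop=s[155:238,284:374]; cv2.imwrite("pics/c4.png",cv2.resize(crop,(720,664)[:2] if 0 else (650,600),interpolation=cv2.INTER_CUBIC))
# top screws dots: c2 coords->pixels
def c2(u,v): return 305+(u+.5)/800*112-.5,200+(v+.5)/500*70-.5
t=cv2.cvtColor(T["pixels"],cv2.COLOR_BGR2GRAY).astype(float)
pts=[]
for u,v in ((206,266),(326,290),(445,312),(567,333)):
    x,y=c2(u,v); 
    for _ in range(3):
        X,Y=np.meshgrid(range(int(round(x))-5,int(round(x))+6),range(int(round(y))-4,int(round(y))+5))
        w=np.clip(170-t[Y,X],0,None)*(np.hypot(X-x,Y-y)<3.2); x,y=(w*X).sum()/w.sum(),(w*Y).sum()/w.sum()
    pts.append((x,y))
W=ray(T,pts,.074); print(np.round(pts,2),W.round(4)); d=np.diff(W,axis=0);print(np.hypot(d[:,0],d[:,1]))
print(proj(S,W).round(1))
E
```

```text
T [ 9.21e-01  2.40e+01  1.70e+02  6.00e-02 -8.40e-02]
T [ 9.21e-01  2.40e+01  1.65e+02  6.40e-02 -9.30e-02]
T [ 9.21e-01  2.40e+01  1.60e+02  6.10e-02 -8.60e-02]
T [ 9.19e-01  2.40e+01  1.55e+02  5.70e-02 -8.80e-02]
S [  0.882  24.    170.     -0.507  -0.228]
S [ 8.81e-01  2.40e+01  1.65e+02 -4.98e-01 -1.60e-01]
S [  0.881  24.    160.     -0.498  -0.169]
S [ 8.79e-01  2.40e+01  1.75e+02 -4.95e-01 -1.57e-01]
[[333.4  236.76]
 [350.31 239.91]
 [367.11 243.11]
 [383.6  246.29]] [[ 0.5537  0.0565  0.074 ]
 [ 0.5451  0.0151  0.074 ]
 [ 0.5364 -0.0261  0.074 ]
 [ 0.5277 -0.0668  0.074 ]]
[0.04228948 0.04216386 0.04159105]
[[329.7 187.1]
 [337.2 180.3]
 [344.2 174. ]
 [350.9 168.2]]
```

View pics/c4.png

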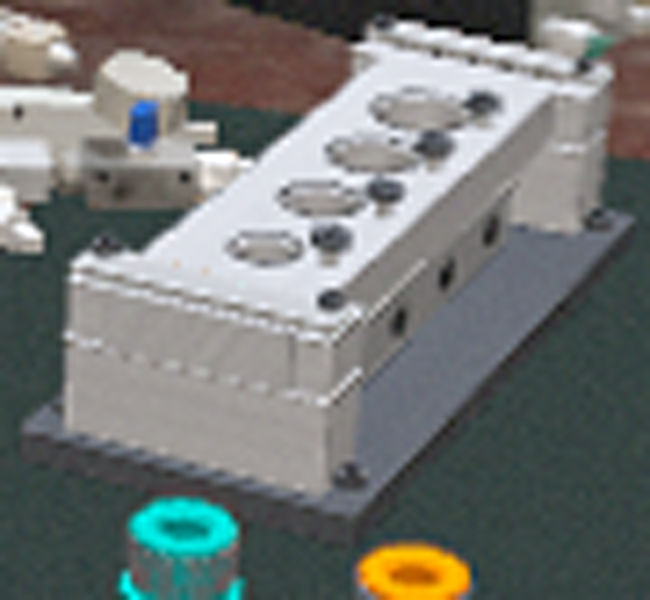

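```bash
cat > go.py <<'E'
import sys
from h import *
from scipy.spatial.transform import Rotation as Ro
def rel(target,jaw=None):
    s=bot.observe(); R=Ro.from_euler('xyz',s["tool_rot"])
    d=R.inv().apply(np.array(target)-s["position"])*1000
    Y=R.as_matrix()[:,1]; a=np.degrees(np.arctan2(Y[1],Y[0]))
    out=[np.round(d,1).tolist(),"jaw",round(a,1)]
    if jaw is not None:
        # want tool z down, y at angle jaw
        y=np.array([np.cos(np.radians(jaw)),np.sin(np.radians(jaw)),0]);z=np.array([0,0,-1.]);x=np.cross(y,z)
        q=R.inv()*Ro.from_matrix(np.c_[x,y,z]); out+=["rot",np.round(np.degrees(q.as_rotvec()),1).tolist()]
    print(*out,"q",np.round(s["qpos"],2),"F",np.round(s["force"],1),"pos",np.round(s["position"],4),"w",round(float(s["grip_width"]),4),"t",s["clock"])
if __name__=="__main__":
    a=[float(v) for v in sys.argv[1:]]; rel(a[:3],a[3] if len(a)>3 else None)
E
python3 go.py .5412 .2718 .13 100; python3 go.py .5412 .2718 .23 100
```

```text
[-379.7, -153.1, 101.3] jaw 65.5 rot [-0.0, -0.0, -34.5] q [-1.21  0.52 -0.04  1.6   0.02  1.02 -0.11] F [-0.   0.  -0.3] pos [0.2593 0.5687 0.2313] w 0.0853 t 0.9
[-379.7, -153.1, 1.3] jaw 65.5 rot [-0.0, -0.0, -34.5] q [-1.21  0.52 -0.04  1.6   0.02  1.02 -0.11] F [-0.   0.  -0.3] pos [0.2593 0.5687 0.2313] w 0.0853 t 0.9
```

```bash
python3 -m creep '[{"tx":-380,"ty":-153,"tz":0,"rz":-34.5,"hand":-0.3},{"tx":-380,"ty":-153,"tz":0,"rz":-34.5,"hand":-0.3},{"tx":-380,"ty":-153,"tz":0,"rz":-34.5,"hand":-0.3},{"tx":-380,"ty":-153,"tz":0,"rz":-34.5,"hand":-0.3},{"tx":-380,"ty":-153,"tz":0,"rz":-34.5,"hand":-0.3},{"tx":-380,"ty":-153,"tz":0,"rz":-34.5,"hand":-0.3},{"tx":-380,"ty":-153,"tz":0,"rz":-34.5,"hand":-0.3},{"tx":-380,"ty":-153,"tz":0,"rz":-34.5,"hand":-0.3}]' 40; python3 go.py .5412 .2718 .10 100
```

```text
[-379.7, -153.1, 131.3] jaw 65.5 rot [-0.0, -0.0, -34.5] q [-1.21  0.52 -0.04  1.6   0.02  1.02 -0.11] F [-0.   0.  -0.3] pos [0.2593 0.5687 0.2313] w 0.0853 t 0.9schema error: expected keys rx, ry, rz, tx, ty, tz, hand
```

All keys are needed in each row.

```bash
python3 -m creep '[{"rx":0,"ry":0,"tx":-380,"ty":-153,"tz":0,"rz":-34.5,"hand":-0.3},{"rx":0,"ry":0,"tx":-380,"ty":-153,"tz":0,"rz":-34.5,"hand":-0.3},{"rx":0,"ry":0,"tx":-380,"ty":-153,"tz":0,"rz":-34.5,"hand":-0.3},{"rx":0,"ry":0,"tx":-380,"ty":-153,"tz":0,"rz":-34.5,"hand":-0.3},{"rx":0,"ry":0,"tx":-380,"ty":-153,"tz":0,"rz":-34.5,"hand":-0.3},{"rx":0,"ry":0,"tx":-380,"ty":-153,"tz":0,"rz":-34.5,"hand":-0.3},{"rx":0,"ry":0,"tx":-380,"ty":-153,"tz":0,"rz":-34.5,"hand":-0.3},{"rx":0,"ry":0,"tx":-380,"ty":-153,"tz":0,"rz":-34.5,"hand":-0.3}]' 40; python3 go.py .5412 .2718 .10 100
```

```text
clock: 1.7
position: [0.5325, 0.281, 0.2315]
tool_rot: [3.141, 0.0, -2.967]
force: [1.1, 1.2, -0.5]
grip_width: 0.0555
[-6.9, -10.6, 131.5] jaw 100.0 rot [0.0, 0.0, -0.0] q [-0.51  0.49 -0.11  1.66  0.06  1.    1.11] F [ 1.1  1.2 -0.5] pos [0.5325 0.281  0.2315] w 0.0555 t 1.7
```

```bash
python3 -m creep '[{"rx":0,"ry":0,"tx":0,"ty":0,"tz":50,"rz":0,"hand":-0.3},{"rx":0,"ry":0,"tx":0,"ty":0,"tz":100,"rz":0,"hand":-0.3},{"rx":0,"ry":0,"tx":0,"ty":0,"tz":130,"rz":0,"hand":-0.3},{"rx":0,"ry":0,"tx":0,"ty":0,"tz":130,"rz":0,"hand":-0.3},{"rx":0,"ry":0,"tx":0,"ty":0,"tz":130,"rz":0,"hand":-0.3}]'; python3 go.py .5412 .2718 .030 100
python3 - <<'E'
from h import *
p=viewer.grab_frame("side");cv2.imwrite("pics/s1.png",cv2.resize(p["pixels"][140:300,230:390],(600,600),interpolation=cv2.INTER_CUBIC))
E
```

```text
clock: 2.2
position: [0.5315, 0.2829, 0.1021]
tool_rot: [-3.142, 0.0, -2.967]
force: [0.8, -0.3, 1.0]
grip_width: 0.0558
[-7.6, -12.6, 72.1] jaw 100.0 rot [-0.0, 0.0, -0.0] q [-0.52  0.65 -0.1   1.76  0.09  0.74  1.08] F [ 0.8 -0.3  1. ] pos [0.5315 0.2829 0.1021] w 0.0558 t 2.2
```

View pics/s1.png

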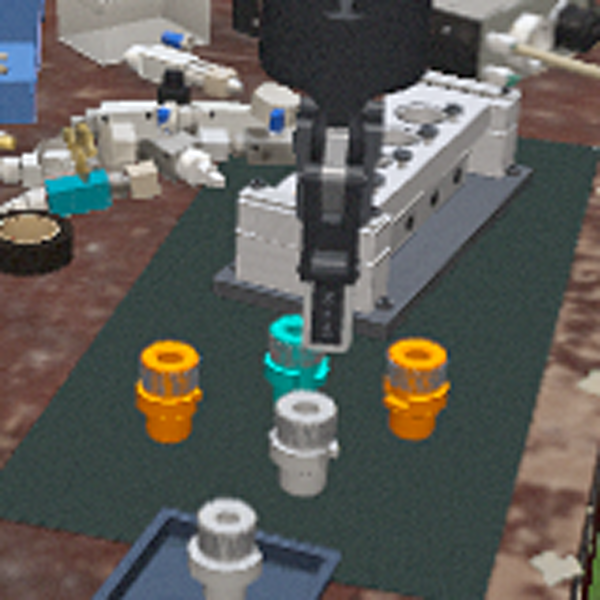

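```bash
python3 -m creep '[{"rx":0,"ry":0,"tx":-7.6,"ty":-12.6,"tz":0,"rz":0,"hand":-0.3},{"rx":0,"ry":0,"tx":-7.6,"ty":-12.6,"tz":20,"rz":0,"hand":-0.3},{"rx":0,"ry":0,"tx":-7.6,"ty":-12.6,"tz":40,"rz":0,"hand":-0.3},{"rx":0,"ry":0,"tx":-7.6,"ty":-12.6,"tz":40,"rz":0,"hand":-0.3}]'; python3 go.py .5412 .2718 .030 100
python3 - <<'E'
from h import *
p=viewer.grab_frame("side");cv2.imwrite("pics/s2.png",cv2.resize(p["pixels"][200:290,265:355],(600,600),interpolation=cv2.INTER_CUBIC))
X=bot.observe()["position"];print(proj(p,X))
E
```

```text
clock: 2.65
position: [0.5412, 0.2705, 0.0608]
tool_rot: [-3.141, -0.001, -2.968]
force: [-0.6, -0.7, -0.2]
grip_width: 0.0554
[-0.3, 1.3, 30.8] jaw 100.0 rot [-0.0, -0.1, -0.0] q [-0.5   0.71 -0.09  1.77  0.1   0.67  1.1 ] F [-0.6 -0.7 -0.2] pos [0.5412 0.2705 0.0608] w 0.0554 t 2.65
[[311.92840848 240.50512845]]
```

View pics/s2.png

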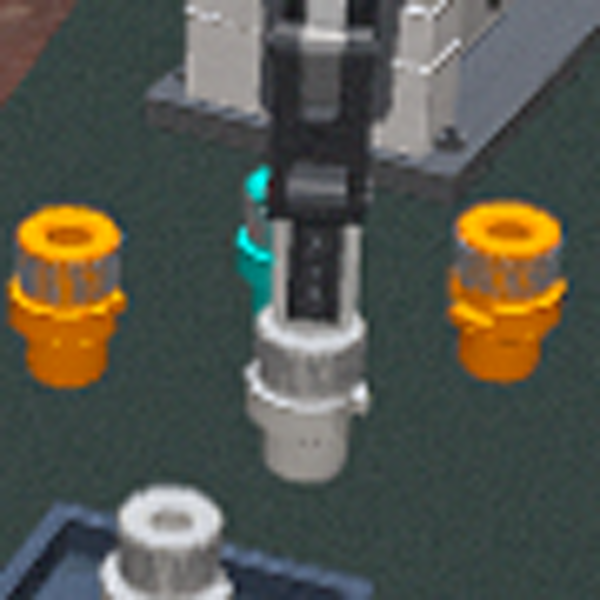

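```bash
python3 -m creep '[{"rx":0,"ry":0,"tx":0,"ty":1,"tz":16,"rz":0,"hand":-0.3},{"rx":0,"ry":0,"tx":0,"ty":1,"tz":30.5,"rz":0,"hand":-0.3},{"rx":0,"ry":0,"tx":0,"ty":1,"tz":30.5,"rz":0,"hand":-0.3},{"rx":0,"ry":0,"tx":0,"ty":1,"tz":30.5,"rz":0,"hand":-0.3}]'
python3 - <<'E'
from h import *
p=viewer.grab_frame("side");cv2.imwrite("pics/s3.png",cv2.resize(p["pixels"][220:290,275:345],(600,600),interpolation=cv2.INTER_CUBIC))
E
```

```text
clock: 3.1
position: [0.5407, 0.2725, 0.0307]
tool_rot: [-3.141, -0.001, -2.967]
force: [0.6, 0.3, -0.2]
grip_width: 0.0556
```

View pics/s3.png

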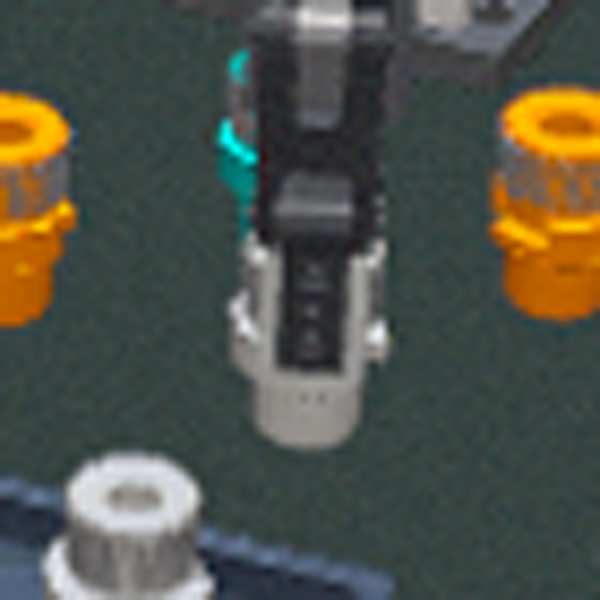

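```bash
python3 -m creep '[{"rx":0,"ry":0,"tx":0,"ty":0,"tz":0,"rz":0,"hand":0.6},{"rx":0,"ry":0,"tx":0,"ty":0,"tz":0,"rz":0,"hand":0.6},{"rx":0,"ry":0,"tx":0,"ty":0,"tz":0,"rz":0,"hand":0.6},{"rx":0,"ry":0,"tx":0,"ty":0,"tz":0,"rz":0,"hand":0.6},{"rx":0,"ry":0,"tx":0,"ty":0,"tz":0,"rz":0,"hand":0.6}]' 60
python3 - <<'E'
from h import *
p=viewer.grab_frame("side");cv2.imwrite("pics/s4.png",cv2.resize(p["pixels"][220:290,275:345],(600,600),interpolation=cv2.INTER_CUBIC))
E
```

```text
clock: 3.65
position: [0.5412, 0.2727, 0.0315]
tool_rot: [3.141, 0.001, -2.967]
force: [-0.6, 0.0, 6.2]
grip_width: 0.0268
```

View pics/s4.png

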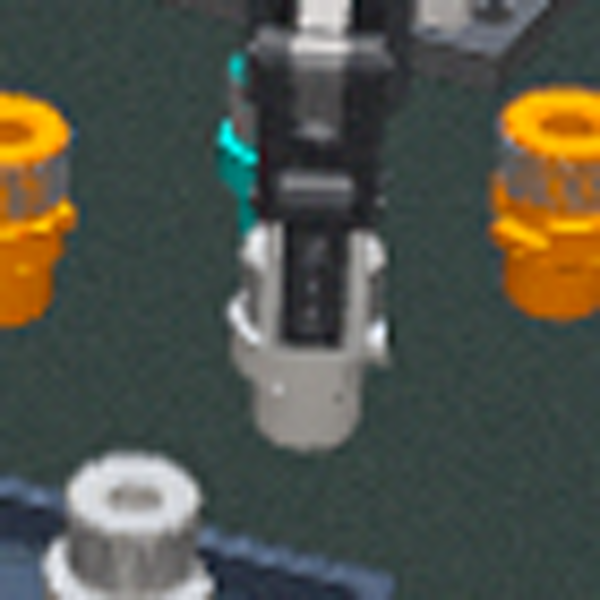

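```bash
python3 -m creep '[{"rx":0,"ry":0,"tx":0,"ty":0,"tz":0,"rz":0,"hand":0.6},{"rx":0,"ry":0,"tx":0,"ty":0,"tz":-1,"rz":0,"hand":0.6}]' 60
python3 - <<'E'
from model import *
S=np.load("S.npy",allow_pickle=True).item();T=np.load("T.npy",allow_pickle=True).item()
# all bushes in the side frame
for r in viewer.outline_of.__call__("bush_24",viewer.grab_frame("side")): print(round(r["score"],2),np.round(r["bbox"]))
g=cv2.cvtColor(S["pixels"],cv2.COLOR_BGR2GRAY)
def rows(u,v0,v1,h=14):
    for v in range(v0,v1,2): print(v,g[v,u-h:u+h+1].tolist())
rows(311,246,274)
c=np.hstack([cv2.resize(S["pixels"][y-20:y+20,x-20:x+20],(390,390),interpolation=cv2.INTER_CUBIC) for x,y in ((290,288),(276,314))])
cv2.imwrite("pics/c5.png",c)
E
```

```text
clock: 3.9
position: [0.5409, 0.2726, 0.0321]
tool_rot: [3.142, 0.0, -2.967]
force: [0.1, -0.4, -1.1]
grip_width: 0.0269
0.85 [280. 274. 302. 302.]
0.82 [268. 228. 285. 260.]
0.8 [332. 231. 346. 256.]
0.73 [300. 252. 320. 271.]
0.61 [263. 301. 287. 331.]
0.57 [301. 230. 304. 242.]
0.53 [285. 158. 373. 228.]
246 [66, 60, 67, 65, 67, 66, 89, 157, 217, 215, 213, 213, 211, 210, 211, 208, 211, 213, 214, 215, 189, 131, 53, 65, 68, 68, 68, 60, 68]
248 [66, 61, 61, 61, 59, 65, 127, 216, 216, 211, 206, 139, 130, 144, 145, 142, 135, 142, 210, 213, 215, 213, 144, 59, 63, 64, 67, 69, 61]
250 [64, 58, 63, 66, 59, 60, 85, 155, 195, 211, 211, 214, 199, 184, 176, 188, 187, 188, 216, 214, 213, 207, 119, 60, 67, 66, 61, 61, 63]
252 [62, 59, 70, 67, 57, 68, 87, 98, 91, 107, 126, 158, 161, 183, 197, 198, 184, 181, 175, 143, 105, 96, 94, 56, 61, 62, 58, 67, 67]
254 [62, 66, 62, 66, 61, 95, 157, 89, 104, 105, 103, 107, 124, 133, 111, 120, 121, 127, 106, 104, 105, 100, 85, 67, 64, 64, 65, 62, 61]
256 [66, 67, 61, 59, 92, 185, 168, 92, 103, 107, 120, 112, 124, 130, 125, 111, 138, 125, 102, 94, 89, 94, 71, 6
[... 386 characters left out ...]
41, 125, 113, 92, 58, 86, 58, 63, 66, 64, 60, 66]
264 [62, 59, 69, 59, 64, 60, 63, 95, 135, 144, 150, 147, 149, 152, 154, 151, 153, 152, 129, 121, 80, 63, 63, 63, 62, 65, 62, 73, 63]
266 [62, 63, 65, 64, 64, 63, 64, 82, 124, 135, 142, 144, 143, 121, 148, 127, 146, 145, 136, 128, 67, 65, 66, 63, 59, 69, 64, 66, 69]
268 [62, 66, 64, 62, 64, 62, 67, 86, 129, 135, 141, 145, 146, 148, 147, 146, 146, 142, 131, 116, 70, 65, 62, 61, 61, 64, 65, 64, 66]
270 [64, 60, 61, 67, 65, 62, 57, 67, 91, 130, 143, 146, 146, 147, 147, 145, 142, 137, 117, 68, 62, 62, 64, 62, 70, 64, 64, 63, 64]
272 [59, 64, 62, 63, 64, 63, 64, 67, 60, 61, 62, 73, 80, 89, 90, 88, 80, 61, 66, 65, 65, 61, 63, 67, 67, 66, 66, 59, 67]
```

View pics/c5.png

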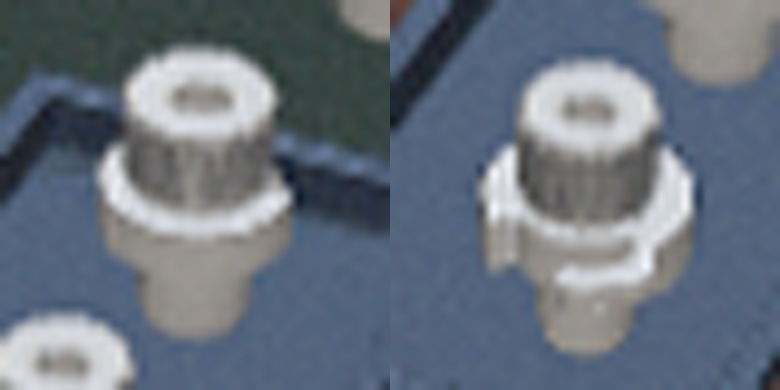

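```bash
python3 -m creep '[{"rx":0,"ry":0,"tx":0,"ty":0,"tz":-10,"rz":0,"hand":0.6},{"rx":0,"ry":0,"tx":0,"ty":0,"tz":-30,"rz":0,"hand":0.6},{"rx":0,"ry":0,"tx":0,"ty":0,"tz":-60,"rz":0,"hand":0.6},{"rx":0,"ry":0,"tx":0,"ty":0,"tz":-100,"rz":0,"hand":0.6},{"rx":0,"ry":0,"tx":0,"ty":0,"tz":-130,"rz":0,"hand":0.6},{"rx":0,"ry":0,"tx":0,"ty":0,"tz":-130,"rz":0,"hand":0.6},{"rx":0,"ry":0,"tx":0,"ty":0,"tz":-130,"rz":0,"hand":0.6}]' 60
python3 - <<'E'
from h import *
p=viewer.grab_frame("side");np.save("S2.npy",p,allow_pickle=True)
c=proj(p,bot.observe()["position"])[0].round().astype(int);print(c)
x,y=c
cv2.imwrite("pics/s5.png",cv2.resize(p["pixels"][y-35:y+35,x-35:x+35],(600,600),interpolation=cv2.INTER_CUBIC))
E
```

```text
clock: 4.7
position: [0.5409, 0.2726, 0.1627]
tool_rot: [3.141, 0.001, -2.967]
force: [-0.9, -0.9, -1.8]
grip_width: 0.0265
[315 191]
```

View pics/s5.png

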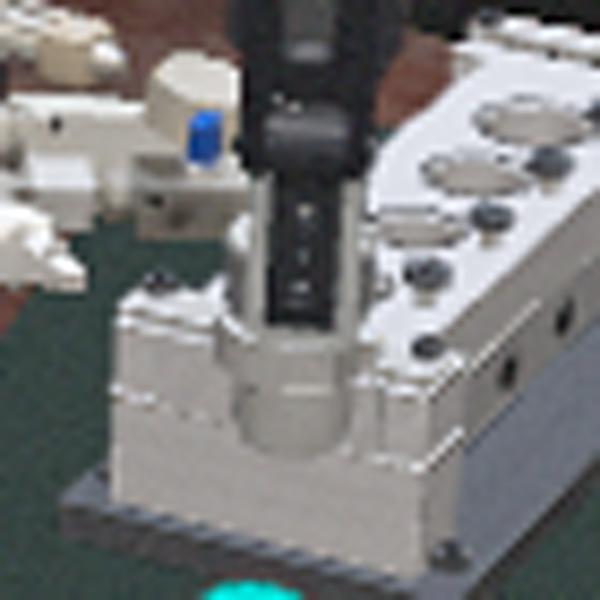

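```bash
python3 go.py .45 .52 .25 33
```

```text
[46.2, 259.6, -88.4] jaw 100.0 rot [-0.0, -0.0, 67.0] q [-0.49  0.57 -0.11  1.72  0.08  0.86  1.11] F [-0.2  0.6 -2.2] pos [0.5405 0.2724 0.1617] w 0.0271 t 4.75
```

```bash
python3 -m creep '[{"rx":0,"ry":0,"tx":46,"ty":260,"tz":-88,"rz":67,"hand":0.6},{"rx":0,"ry":0,"tx":46,"ty":260,"tz":-88,"rz":67,"hand":0.6},{"rx":0,"ry":0,"tx":46,"ty":260,"tz":-88,"rz":67,"hand":0.6},{"rx":0,"ry":0,"tx":46,"ty":260,"tz":-88,"rz":67,"hand":0.6},{"rx":0,"ry":0,"tx":46,"ty":260,"tz":-88,"rz":67,"hand":0.6},{"rx":0,"ry":0,"tx":46,"ty":260,"tz":-88,"rz":67,"hand":0.6},{"rx":0,"ry":0,"tx":46,"ty":260,"tz":-88,"rz":67,"hand":0.6},{"rx":0,"ry":0,"tx":46,"ty":260,"tz":-88,"rz":67,"hand":0.6}]' 60
python3 -m creep '[{"rx":0,"ry":0,"tx":0,"ty":0,"tz":0,"rz":0,"hand":0.6},{"rx":0,"ry":0,"tx":0,"ty":0,"tz":0,"rz":0,"hand":0.6}]'
python3 - <<'E'
from h import *
p=viewer.grab_frame("side");np.save("S3.npy",p,allow_pickle=True)
from go import rel
rel([.45,.52,.25],33)
c=proj(p,bot.observe()["position"])[0].round().astype(int);print(c)
x,y=c
cv2.imwrite("pics/s6.png",cv2.resize(p["pixels"][y-50:y+50,x-50:x+50],(600,600),interpolation=cv2.INTER_CUBIC))
E
```

```text
clock: 5.55
position: [0.4492, 0.5213, 0.2482]
tool_rot: [-3.14, 0.001, 2.142]
force: [-0.5, -0.8, -1.0]
grip_width: 0.0267
clock: 5.75
position: [0.4501, 0.5204, 0.2488]
tool_rot: [-3.14, 0.001, 2.15]
force: [0.0, 0.0, -1.3]
grip_width: 0.0266
[-0.1, -0.4, -0.9] jaw 33.2 rot [-0.1, 0.0, 0.2] q [-1.05  0.62  0.18  1.4  -0.11  1.13 -0.28] F [ 0.   0.3 -1.7] pos [0.4503 0.5203 0.2491] w 0.0268 t 5.8
[345 219]
```

View pics/s6.png

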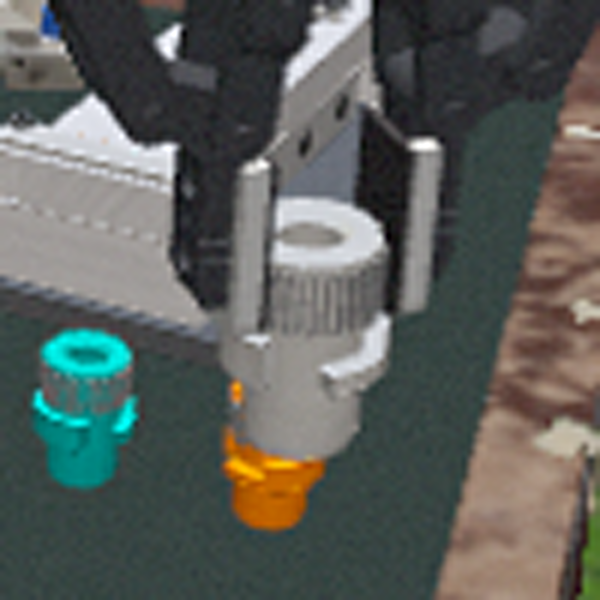

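```bash
python3 - <<'E'
from model import *
S=np.load("S3.npy",allow_pickle=True).item()
l,t=295,169
roi=(l+38,t+40,l+68,t+78)
org=np.array([.4503,.5203,.2491-.0315])
o=fit(S,roi,org,(20,24),range(60,140,4),bg=.3,sh=6)
for r in o[:8]: print(np.round(r,3))
print([np.round(r,3) for r in o if r[1]==20][:1])
roi2=(l+30,t+52,l+72,t+80)
o=fit(S,roi2,org,(24,),range(60,140,2),bg=.3,sh=6)
for r in o[:8]: print(np.round(r,3))
b=o[0]
im=[]
for y in (b[2]-10,b[2],b[2]+10):
    P,B=cloud(24,np.radians(y)); R_=(l+25-round(b[3]),t+30-round(b[4]),l+75-round(b[3]),t+80-round(b[4])); im.append((render(S,P,B,org,R_)*255).astype(np.uint8))
g=cv2.cvtColor(S["pixels"],cv2.COLOR_BGR2GRAY)[t+30:t+80,l+25:l+75]
cv2.imwrite("pics/c6.png",np.vstack([np.hstack([cv2.resize(i,(300,300),interpolation=cv2.INTER_CUBIC) for i in q]) for q in ((g,im[0]),(im[1],im[2]))]))
E
```

```text
[ 7.38e-01  2.40e+01  9.60e+01 -2.40e-02 -6.67e-01]
[ 7.36e-01  2.40e+01  1.00e+02 -5.70e-02 -6.36e-01]
[ 7.34e-01  2.40e+01  9.20e+01  1.00e-02 -6.82e-01]
[ 7.34e-01  2.40e+01  1.04e+02 -6.20e-02 -6.13e-01]
[ 7.3e-01  2.4e+01  8.8e+01  5.0e-03 -6.6e-01]
[ 7.30e-01  2.40e+01  1.08e+02 -7.10e-02 -5.97e-01]
[ 7.30e-01  2.40e+01  1.12e+02 -6.60e-02 -6.11e-01]
[ 7.29e-01  2.40e+01  1.16e+02 -5.60e-02 -6.24e-01]
[array([6.8e-01, 2.0e+01, 1.0e+02, 6.6e-02, 2.6e-02])]
[ 0.779 24.    98.     0.185 -1.109]
[ 0.779 24.    96.     0.208 -1.118]
[ 0.777 24.    94.     0.238 -1.146]
[  0.776  24.    100.      0.174  -1.12 ]
[  0.775  24.    102.      0.162  -1.133]
[ 0.774 24.    92.     0.274 -1.168]
[  0.774  24.    104.      0.166  -1.16 ]
[  0.772  24.    106.      0.158  -1.175]
```

View pics/c6.png

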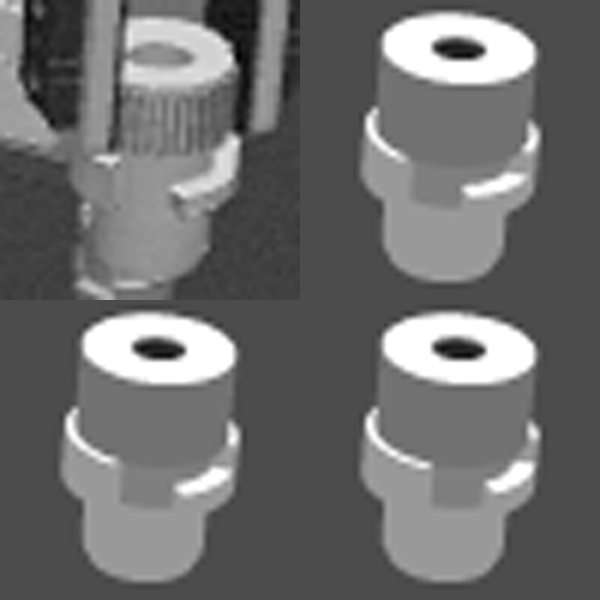

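```bash
python3 go.py .5569 -.0301 .16 103
```

```text
[-519.0, -211.9, 89.5] jaw 33.2 rot [-0.1, -0.0, -69.8] q [-1.05  0.62  0.18  1.4  -0.11  1.13 -0.28] F [ 0.   0.3 -1.7] pos [0.4503 0.5203 0.2491] w 0.0268 t 5.8
```

```bash
python3 -m creep '[{"rx":0,"ry":0,"tx":-519,"ty":-212,"tz":90,"rz":-70,"hand":0.6},{"rx":0,"ry":0,"tx":-519,"ty":-212,"tz":90,"rz":-70,"hand":0.6},{"rx":0,"ry":0,"tx":-519,"ty":-212,"tz":90,"rz":-70,"hand":0.6},{"rx":0,"ry":0,"tx":-519,"ty":-212,"tz":90,"rz":-70,"hand":0.6},{"rx":0,"ry":0,"tx":-519,"ty":-212,"tz":90,"rz":-70,"hand":0.6},{"rx":0,"ry":0,"tx":-519,"ty":-212,"tz":90,"rz":-70,"hand":0.6},{"rx":0,"ry":0,"tx":-519,"ty":-212,"tz":90,"rz":-70,"hand":0.6},{"rx":0,"ry":0,"tx":-519,"ty":-212,"tz":90,"rz":-70,"hand":0.6}]' 60;python3 go.py .5569 -.0301 .16 103
```

```text
clock: 6.6
position: [0.5233, 0.1368, 0.1872]
tool_rot: [3.142, 0.0, -2.948]
force: [1.3, 0.7, -1.3]
grip_width: 0.0264
[-0.9, -170.3, 27.2] jaw 101.1 rot [0.0, 0.0, -1.9] q [-0.31  0.44 -0.07  1.87  0.04  0.83  1.36] F [ 1.3  0.7 -1.3] pos [0.5233 0.1368 0.1872] w 0.0264 t 6.6
```

```bash
python3 -m creep '[{"rx":0,"ry":0,"tx":-1,"ty":-170,"tz":27,"rz":-2,"hand":0.6},{"rx":0,"ry":0,"tx":-1,"ty":-170,"tz":27,"rz":-2,"hand":0.6},{"rx":0,"ry":0,"tx":-1,"ty":-170,"tz":27,"rz":-2,"hand":0.6},{"rx":0,"ry":0,"tx":-1,"ty":-170,"tz":27,"rz":-2,"hand":0.6},{"rx":0,"ry":0,"tx":-1,"ty":-170,"tz":27,"rz":-2,"hand":0.6},{"rx":0,"ry":0,"tx":-1,"ty":-170,"tz":27,"rz":-2,"hand":0.6},{"rx":0,"ry":0,"tx":-1,"ty":-170,"tz":27,"rz":-2,"hand":0.6}]' 60;python3 go.py .5569 -.0301 .11 103
```

```text
clock: 7.3
position: [0.5554, -0.0267, 0.1605]
tool_rot: [3.141, 0.0, -2.919]
force: [0.6, 0.4, -1.4]
grip_width: 0.027
[-0.7, -3.7, 50.5] jaw 102.7 rot [0.0, 0.0, -0.3] q [-0.02  0.5  -0.05  1.85  0.03  0.79  1.7 ] F [ 0.6  0.4 -1.4] pos [ 0.5554 -0.0267  0.1605] w 0.027 t 7.3
```

Come down to TCP 0.110 (foot about 16 mm above the bar) and look.

```bash
python3 -m creep '[{"rx":0,"ry":0,"tx":-0.7,"ty":-3,"tz":20,"rz":0,"hand":0.6},{"rx":0,"ry":0,"tx":-0.7,"ty":-3,"tz":50,"rz":0,"hand":0.6},{"rx":0,"ry":0,"tx":-0.7,"ty":-3,"tz":50,"rz":0,"hand":0.6},{"rx":0,"ry":0,"tx":-0.7,"ty":-3,"tz":50,"rz":0,"hand":0.6}]' 60;python3 go.py .5569 -.0301 .11 103
python3 - <<'E'
from model import *
p=viewer.grab_frame("side");np.save("S4.npy",p,allow_pickle=True)
q=viewer.grab_frame("top");np.save("T4.npy",q,allow_pickle=True)
a=cv2.resize(p["pixels"][140:220,300:380],(400,400),interpolation=cv2.INTER_CUBIC)
b=cv2.resize(q["pixels"][190:270,320:400],(400,400),interpolation=cv2.INTER_CUBIC)
cv2.imwrite("pics/s7.png",np.hstack([a,b]))
E
```

```text
clock: 7.7
position: [0.5567, -0.0297, 0.1109]
tool_rot: [3.141, -0.001, -2.92]
force: [0.2, 0.6, -1.1]
grip_width: 0.0266
[-0.1, -0.4, 0.9] jaw 102.7 rot [0.0, -0.0, -0.3] q [-0.02  0.58 -0.05  1.88  0.04  0.69  1.7 ] F [ 0.2  0.6 -1.1] pos [ 0.5567 -0.0297  0.1109] w 0.0266 t 7.7
```

View pics/s7.png

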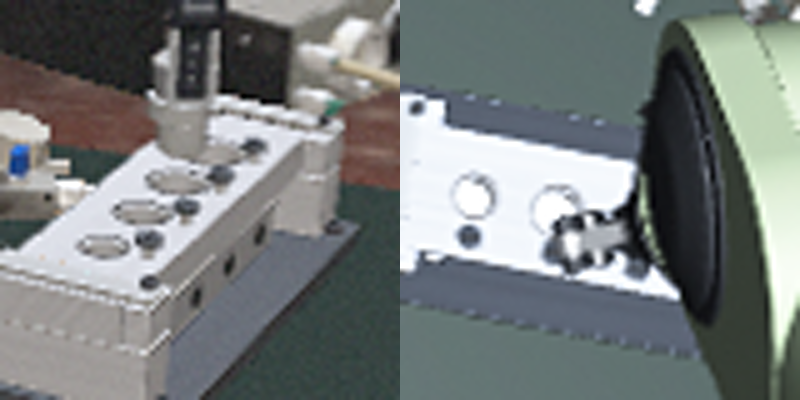

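```bash
python3 - <<'E'
from model import *
S=np.load("S.npy",allow_pickle=True).item();T=np.load("T.npy",allow_pickle=True).item();S4=np.load("S4.npy",allow_pickle=True).item()
a=np.radians(-11.9);ex=np.array([np.cos(a),np.sin(a),0]);ey=np.array([-np.sin(a),np.cos(a),0])
def over(p,roi,h,k):
    l,t,r,b=roi; im=cv2.resize(p["pixels"][t:b,l:r],None,fx=k,fy=k,interpolation=cv2.INTER_CUBIC)
    th=np.linspace(0,2*np.pi,60)
    for i,d in enumerate((17,21,25,29)):
        c=h+ey*.042*(2-i)
        X=c+np.outer(np.cos(th),ex)*d/2000+np.outer(np.sin(th),ey)*d/2000
        uv=(proj(p,X)-[l,t]+.5)*k-.5
        cv2.polylines(im,[np.round(uv*8).astype(int)],True,(0,0,255),1,cv2.LINE_AA,3)
        s=c-ex*.021+[0,0,.01]; uv=((proj(p,s)-[l,t]+.5)*k-.5)[0]; cv2.circle(im,tuple(np.round(uv).astype(int)),2,(0,255,0),-1)
    return im
h=np.array([.5569,-.0301,.064])
A=over(S,(310,155,365,205),h,7)
B=over(T,(325,220,395,260),h,7)
B=cv2.resize(B,(490,280))[:, :]
B=np.vstack([B,np.zeros((A.shape[0]-280,490,3),np.uint8)]) if A.shape[0]>280 else B
cv2.imwrite("pics/c7.png",np.hstack([A[:,:],B])[:, :875] if 0 else cv2.resize(np.hstack([A,B]),None,fx=.9,fy=.9))
# bush fit in S4
pos=np.array([0.5567,-0.0297,0.1109]); org=pos-[0,0,.0305]
uv=proj(S4,org+[0,0,.009])[0].round().astype(int);print(uv)
for roi in ((uv[0]-10,uv[1]-7,uv[0]+11,uv[1]+6),):
    for r in fit(S4,roi,org,(24,),(165,170),bg=.85,sh=4)[:3]: print(np.round(r,2))
E
```

```text
[336 166]
[  0.44  24.   165.    -4.    -2.85]
[  0.44  24.   170.    -4.    -2.7 ]
```

View pics/c7.png

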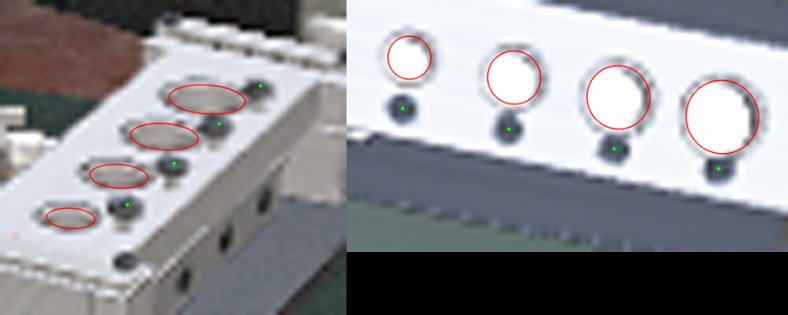

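```bash
python3 -m creep '[{"rx":0,"ry":0,"tx":0,"ty":-0.4,"tz":6,"rz":0,"hand":0.6},{"rx":0,"ry":0,"tx":0,"ty":-0.4,"tz":12,"rz":0,"hand":0.6},{"rx":0,"ry":0,"tx":0,"ty":-0.4,"tz":12,"rz":0,"hand":0.6}]';python3 -m creep '[{"rx":0,"ry":0,"tx":0,"ty":0,"tz":1,"rz":0,"hand":0.6},{"rx":0,"ry":0,"tx":0,"ty":0,"tz":2,"rz":0,"hand":0.6}]';python3 -m creep '[{"rx":0,"ry":0,"tx":0,"ty":0,"tz":1,"rz":0,"hand":0.6}]'
```

```text
clock: 8.1
position: [0.5565, -0.031, 0.0978]
tool_rot: [3.141, -0.001, -2.922]
force: [-0.8, 0.8, -0.4]
grip_width: 0.0266
clock: 8.3
position: [0.557, -0.0311, 0.0965]
tool_rot: [-3.142, 0.0, -2.922]
force: [-0.4, -0.4, -1.0]
grip_width: 0.0268
clock: 8.4
position: [0.5569, -0.0311, 0.0955]
tool_rot: [-3.142, 0.0, -2.922]
force: [0.8, -0.2, -1.1]
grip_width: 0.0267
```

```bash
python3 -m creep '[{"rx":0,"ry":0,"tx":0,"ty":0,"tz":1,"rz":0,"hand":0.6}]';python3 go.py .5569 -.0301 .0765 103
```

```text
clock: 8.5
position: [0.557, -0.031, 0.0944]
tool_rot: [-3.142, 0.0, -2.922]
force: [-0.2, 1.5, -0.0]
grip_width: 0.027
[-0.2, 0.9, 17.9] jaw 102.6 rot [-0.0, 0.0, -0.4] q [-0.02  0.6  -0.05  1.89  0.05  0.65  1.7 ] F [-0.2  1.5 -0. ] pos [ 0.557  -0.031   0.0944] w 0.027 t 8.5
```

```bash
for i in 1; do python3 -m creep '[{"rx":0,"ry":0,"tx":0,"ty":0.9,"tz":0.7,"rz":0,"hand":0.6}]'|grep -E "pos|force"; done; python3 -m creep '[{"rx":0,"ry":0,"tx":0,"ty":0,"tz":0.7,"rz":0,"hand":0.6}]'|grep -E "pos|force"
```

```text
position: [0.5567, -0.0302, 0.0937]
force: [-1.0, 0.2, -0.6]
position: [0.5567, -0.03, 0.093]
force: [-0.2, 0.5, -1.1]
```

```bash
python3 -m creep '[{"rx":0,"ry":0,"tx":0,"ty":0,"tz":0.7,"rz":0,"hand":0.6}]'|grep -E "pos|force"
```

```text
position: [0.5567, -0.03, 0.0923]
force: [0.2, 1.7, 0.4]
```

```bash
python3 -m creep '[{"rx":0,"ry":0,"tx":0,"ty":0,"tz":0.7,"rz":0,"hand":0.6}]'|grep -E "pos|force"; python3 -m creep '[{"rx":0,"ry":0,"tx":0,"ty":0,"tz":0.7,"rz":0,"hand":0.6}]'|grep -E "pos|force"
```

```text
position: [0.5568, -0.0299, 0.0917]
force: [-0.4, 1.9, 0.3]
position: [0.5567, -0.0298, 0.0909]
force: [-0.8, 3.5, 0.2]
```

```bash
python3 -m creep '[{"rx":0,"ry":0,"tx":0,"ty":0,"tz":0.7,"rz":0,"hand":0.6}]'|grep -E "pos|force"; python3 go.py .5569 -.0301 .0765 103
```

```text
position: [0.5567, -0.0298, 0.0902]
force: [0.1, 3.4, 0.4]
[-0.1, -0.3, 13.7] jaw 102.6 rot [0.0, 0.0, -0.4] q [-0.02  0.61 -0.05  1.89  0.05  0.65  1.7 ] F [0.1 3.4 0.4] pos [ 0.5567 -0.0298  0.0902] w 0.0266 t 9.1
```

```bash
python3 -m creep '[{"rx":0,"ry":0,"tx":0,"ty":0.7,"tz":0.3,"rz":0,"hand":0.6},{"rx":0,"ry":0,"tx":0,"ty":0.7,"tz":0.7,"rz":0,"hand":0.6}]'|grep -E "pos|force"; python3 -m creep '[{"rx":0,"ry":0,"tx":0,"ty":0,"tz":1,"rz":0,"hand":0.6}]'|grep -E "pos|force"
```

```text
position: [0.5565, -0.0296, 0.0895]
force: [0.2, 0.8, -1.3]
position: [0.5566, -0.0296, 0.0885]
force: [0.3, 1.2, -0.5]
```

```bash
python3 -m creep '[{"rx":0,"ry":0,"tx":0,"ty":0,"tz":1,"rz":0,"hand":0.6}]'|grep -E "pos|force"
```

```text
position: [0.5566, -0.0296, 0.0875]
force: [0.3, 0.8, -1.4]
```

In the hole with little side force. Continue gently.

```bash
python3 -m creep '[{"rx":0,"ry":0,"tx":0,"ty":0.3,"tz":1,"rz":0,"hand":0.6},{"rx":0,"ry":0,"tx":0,"ty":0.3,"tz":2,"rz":0,"hand":0.6}]'|grep -E "pos|force"; python3 -m creep '[{"rx":0,"ry":0,"tx":0,"ty":0,"tz":1,"rz":0,"hand":0.6},{"rx":0,"ry":0,"tx":0,"ty":0,"tz":2,"rz":0,"hand":0.6}]'|grep -E "pos|force"
```

```text
position: [0.5563, -0.0293, 0.0854]
force: [-0.5, 0.0, -1.2]
position: [0.5564, -0.0293, 0.0834]
force: [-0.0, -0.4, -1.0]
```

```bash
python3 -m creep '[{"rx":0,"ry":0,"tx":0,"ty":0,"tz":1,"rz":0,"hand":0.6}]'|grep -E "pos|force"; python3 -m creep '[{"rx":0,"ry":0,"tx":0,"ty":0,"tz":1,"rz":0,"hand":0.6}]'|grep -E "pos|force";python3 -m creep '[{"rx":0,"ry":0,"tx":0,"ty":0,"tz":1,"rz":0,"hand":0.6}]'|grep -E "pos|force"
```

```text
position: [0.5564, -0.0293, 0.0824]
force: [-0.7, 0.2, -1.5]
position: [0.5565, -0.0292, 0.0814]
force: [-0.0, -0.9, -2.0]
position: [0.5564, -0.0292, 0.0804]
force: [-0.5, -1.0, -1.2]
```

```bash
python3 -m creep '[{"rx":0,"ry":0,"tx":0,"ty":0,"tz":0.7,"rz":0,"hand":0.6}]'|grep -E "pos|force"; python3 -m creep '[{"rx":0,"ry":0,"tx":0,"ty":0,"tz":0.7,"rz":0,"hand":0.6}]'|grep -E "pos|force"
```

```text
position: [0.5564, -0.0292, 0.0797]
force: [0.9, -0.9, -0.6]
position: [0.5565, -0.0292, 0.0791]
force: [0.4, -0.2, -0.4]
```

```bash
python3 -m creep '[{"rx":0,"ry":0,"tx":0,"ty":0,"tz":0.6,"rz":0,"hand":0.6}]'|grep -E "pos|force"
```

```text
position: [0.5565, -0.0292, 0.0785]
force: [-0.7, -0.6, -1.7]
```

```bash
python3 -m creep '[{"rx":0,"ry":0,"tx":0,"ty":0,"tz":0.6,"rz":0,"hand":0.6}]'|grep -E "pos|force"
```

```text
position: [0.5565, -0.0292, 0.0779]
force: [0.3, 0.5, -1.3]
```

```bash
python3 -m creep '[{"rx":0,"ry":0,"tx":0,"ty":0,"tz":0.5,"rz":0,"hand":0.6}]'|grep -E "pos|force"
```

```text
position: [0.5566, -0.0292, 0.0776]
force: [-2.1, -0.3, 9.2]
```

```bash
python3 -m creep '[{"rx":0,"ry":0,"tx":0,"ty":0,"tz":0.5,"rz":0,"hand":0.6}]'|grep -E "pos|force"
```

```text
position: [0.5567, -0.0292, 0.0775]
force: [-6.3, -1.0, 18.3]
```

```bash
python3 -m creep '[{"rx":0,"ry":0,"tx":0,"ty":0,"tz":0.4,"rz":0,"hand":0.6}]'|grep -E "pos|force"
```

```text
position: [0.5567, -0.0293, 0.0774]
force: [-7.0, -1.7, 23.4]
```

```bash
python3 -m creep '[{"rx":0,"ry":0,"tx":0,"ty":0,"tz":-1.2,"rz":0,"hand":0.6},{"rx":0,"ry":0,"tx":0,"ty":0,"tz":-1.2,"rz":0,"hand":0.6}]'|grep -E "pos|force"
python3 - <<'E'
from model import *
p=viewer.grab_frame("side");np.save("S5.npy",p,allow_pickle=True)
cv2.imwrite("pics/s8.png",cv2.resize(p["pixels"][145:205,310:370],(600,600),interpolation=cv2.INTER_CUBIC))
E
```

```text
position: [0.5566, -0.0292, 0.0779]
force: [-0.3, 0.6, -1.7]
```

View pics/s8.png

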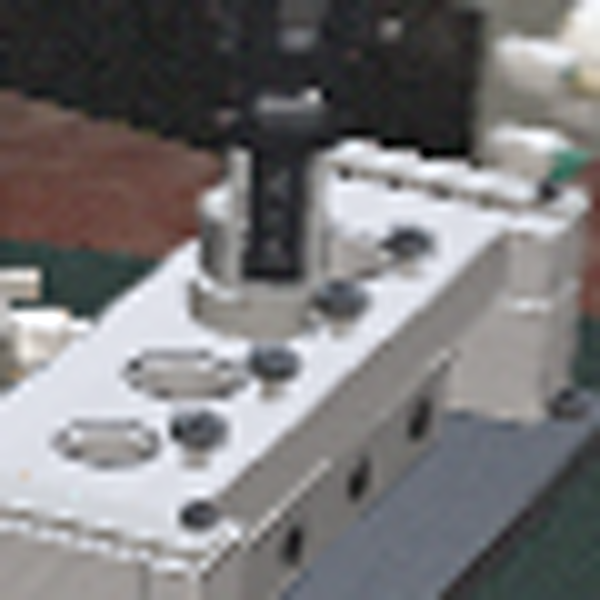

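```bash
python3 -m creep '[{"rx":0,"ry":0,"tx":0,"ty":0,"tz":0.2,"rz":6,"hand":0.6},{"rx":0,"ry":0,"tx":0,"ty":0,"tz":0.2,"rz":12,"hand":0.6},{"rx":0,"ry":0,"tx":0,"ty":0,"tz":0.2,"rz":18,"hand":0.6}]';python3 -c "
from h import *;print(np.round(bot.observe()['moment'],2))"
python3 -m creep '[{"rx":0,"ry":0,"tx":0,"ty":0,"tz":0,"rz":6,"hand":0.6},{"rx":0,"ry":0,"tx":0,"ty":0,"tz":0,"rz":12,"hand":0.6},{"rx":0,"ry":0,"tx":0,"ty":0,"tz":0,"rz":18,"hand":0.6}]';python3 -c "
from h import *;print(np.round(bot.observe()['moment'],2))"
```

```text
clock: 11.45
position: [0.5566, -0.0291, 0.0777]
tool_rot: [3.141, 0.0, 3.043]
force: [-1.0, 1.8, 2.9]
grip_width: 0.0266
[0.42 0.16 0.  ]
clock: 11.75
position: [0.5569, -0.0288, 0.0777]
tool_rot: [3.141, 0.001, 2.729]
force: [-0.2, 3.1, 3.0]
grip_width: 0.0266
[ 0.65 -0.27  0.08]
```

```bash
python3 -m creep '[{"rx":0,"ry":0,"tx":0,"ty":0.5,"tz":0,"rz":6,"hand":0.6},{"rx":0,"ry":0,"tx":0,"ty":0.5,"tz":0,"rz":12,"hand":0.6}]'|grep -E "pos|force|rot";python3 -c "
from h import *;print(np.round(bot.observe()['moment'],2))"
python3 -m creep '[{"rx":0,"ry":0,"tx":0,"ty":0,"tz":0,"rz":4,"hand":0.6}]'|grep -E "pos|force|rot";python3 -c "
from h import *;print(np.round(bot.observe()['moment'],2))"
```

```text
position: [0.5571, -0.0284, 0.0777]
tool_rot: [3.141, 0.0, 2.52]
force: [1.2, 1.4, 1.0]
[ 0.47 -0.27  0.01]
position: [0.5572, -0.0284, 0.0777]
tool_rot: [3.141, 0.001, 2.45]
force: [1.0, 2.1, 1.9]
[ 0.38 -0.43  0.04]
```

```bash

python3 -m creep '[{"rx":0,"ry":0,"tx":0,"ty":0,"tz":0,"rz":4,"hand":0.6}]'|grep -E "pos|force|rot";python3 -c "
from h import *;print(np.round(bot.observe()['moment'],2))"
```

```text
position: [0.5572, -0.0284, 0.0777]
tool_rot: [3.141, 0.001, 2.382]
force: [3.1, 1.9, 1.0]
[ 0.34 -0.53 -0.  ]
```

```bash

python3 -m creep '[{"rx":0,"ry":0,"tx":0,"ty":0,"tz":0,"rz":3,"hand":0.6}]'|grep -E "pos|force|rot";python3 -c "
from h import *;print(np.round(bot.observe()['moment'],2))"
```

```text
position: [0.5574, -0.0285, 0.0777]
tool_rot: [3.141, 0.001, 2.329]
force: [4.5, 0.6, 0.3]
[ 0.16 -0.83  0.05]
```

```bash

python3 -m creep '[{"rx":0,"ry":0,"tx":0,"ty":0,"tz":0,"rz":3,"hand":0.6}]'|grep -E "pos|force|rot";python3 -c "
from h import *;print(np.round(bot.observe()['moment'],2))"
```

```text
position: [0.5576, -0.0286, 0.0777]
tool_rot: [3.14, 0.001, 2.278]
force: [4.7, 0.5, 0.2]
[ 0.18 -1.13  0.12]
```

```bash

python3 -m creep '[{"rx":0,"ry":0,"tx":0,"ty":0,"tz":0,"rz":3,"hand":0.6}]'|grep -E "pos|force|rot";python3 -c "
from h import *;print(np.round(bot.observe()['moment'],2))
p=viewer.grab_frame('side');np.save('S6.npy',p,allow_pickle=True)
cv2.imwrite('pics/s9.png',cv2.resize(p['pixels'][145:205,310:370],(600,600),interpolation=cv2.INTER_CUBIC))"
```

```text
position: [0.558, -0.0287, 0.0778]
tool_rot: [3.14, 0.002, 2.225]
force: [6.5, -1.4, -2.3]
[-0.11 -1.76  0.2 ]
```

View pics/s9.png

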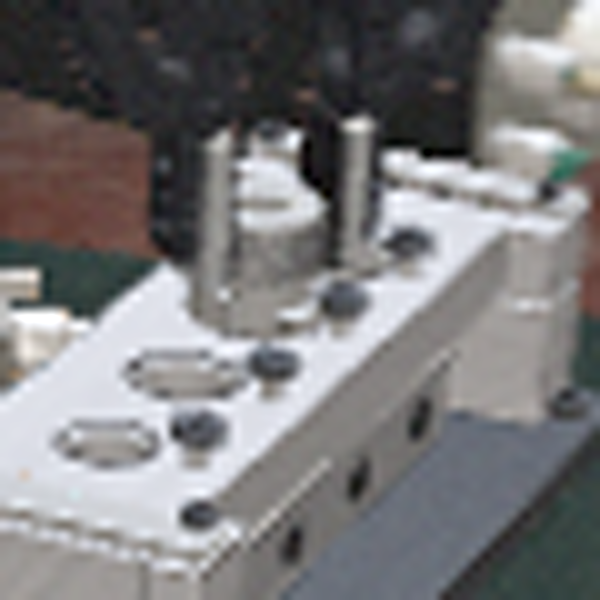

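```bash

python3 -m creep '[{"rx":0,"ry":0,"tx":0,"ty":0,"tz":0,"rz":0,"hand":0.3},{"rx":0,"ry":0,"tx":0,"ty":0,"tz":0,"rz":0,"hand":0},{"rx":0,"ry":0,"tx":0,"ty":0,"tz":0,"rz":0,"hand":-0.1},{"rx":0,"ry":0,"tx":0,"ty":0,"tz":0,"rz":0,"hand":-0.1}]'
python3 -m creep '[{"rx":0,"ry":0,"tx":0,"ty":0,"tz":-10,"rz":0,"hand":-0.1},{"rx":0,"ry":0,"tx":0,"ty":0,"tz":-40,"rz":0,"hand":-0.1},{"rx":0,"ry":0,"tx":0,"ty":0,"tz":-80,"rz":0,"hand":-0.1},{"rx":0,"ry":0,"tx":0,"ty":0,"tz":-120,"rz":0,"hand":-0.1},{"rx":0,"ry":0,"tx":0,"ty":0,"tz":-150,"rz":0,"hand":-0.1},{"rx":0,"ry":0,"tx":0,"ty":0,"tz":-150,"rz":0,"hand":-0.1}]'
python3 -c "
from h import *
p=viewer.grab_frame('side');np.save('S7.npy',p,allow_pickle=True)
cv2.imwrite('pics/s10.png',cv2.resize(p['pixels'][145:205,310:370],(600,600),interpolation=cv2.INTER_CUBIC))"; python3 go.py .45 .2 .3
```

```text
clock: 12.9
position: [0.5565, -0.0288, 0.0775]
tool_rot: [-3.141, -0.0, 2.227]
force: [-0.9, 0.2, -0.0]
grip_width: 0.0472
clock: 13.5
position: [0.5583, -0.029, 0.2321]
tool_rot: [3.136, 0.003, 2.227]
force: [0.0, -0.6, -1.0]
grip_width: 0.0471
[246.7, 54.7, -70.5] jaw 37.6 q [-0.31  0.44  0.35  1.8  -0.18  0.94  0.77] F [-0.1 -0.1 -1.1] pos [ 0.5574 -0.0288  0.2298] w 0.0471 t 13.55
```

View pics/s10.png

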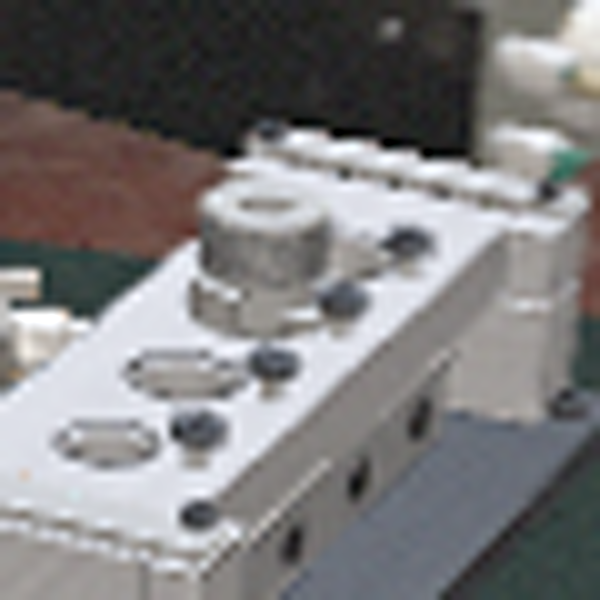

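```bash
python3 -m creep '[{"rx":0,"ry":0,"tx":247,"ty":55,"tz":-70,"rz":0,"hand":-0.1},{"rx":0,"ry":0,"tx":247,"ty":55,"tz":-70,"rz":0,"hand":-0.1},{"rx":0,"ry":0,"tx":247,"ty":55,"tz":-70,"rz":0,"hand":-0.1},{"rx":0,"ry":0,"tx":247,"ty":55,"tz":-70,"rz":0,"hand":-0.1},{"rx":0,"ry":0,"tx":247,"ty":55,"tz":-70,"rz":0,"hand":-0.1},{"rx":0,"ry":0,"tx":247,"ty":55,"tz":-70,"rz":0,"hand":-0.1},{"rx":0,"ry":0,"tx":247,"ty":55,"tz":-70,"rz":0,"hand":-0.1}]'
python3 - <<'E'
from model import *
S=np.load("S7.npy",allow_pickle=True).item()
q=viewer.grab_frame('top')
org=np.array([.5565,-.029,.046+.001])
c=proj(S,org+[0,0,.03])[0].round().astype(int)
roi=(c[0]-9,c[1]-8,c[0]+8,c[1]+7)
for r in fit(S,roi,org,(24,),range(-180,180,6),bg=.85)[:6]: print(np.round(r,2))
im=[cv2.cvtColor(S["pixels"],cv2.COLOR_BGR2GRAY)[c[1]-12:c[1]+12,c[0]-12:c[0]+12]]
for y in (98,108,118,140,168):
    P,B=cloud(24,np.radians(y)); im.append((render(S,P,B,org,(c[0]-12,c[1]-12,c[0]+12,c[1]+12),bg=.85)*255).astype(np.uint8))
im=[cv2.resize(i,(260,260),interpolation=cv2.INTER_CUBIC) for i in im]
cv2.imwrite("pics/c8.png",np.vstack([np.hstack(im[:3]),np.hstack(im[3:])]))
cv2.imwrite("pics/t9.png",cv2.resize(q["pixels"][200:270,305:417],(800,500),interpolation=cv2.INTER_CUBIC))
E
```

```text
clock: 14.25
position: [0.4485, 0.2023, 0.2974]
tool_rot: [-3.141, -0.0, 2.231]
force: [1.0, -0.3, -0.7]
grip_width: 0.0469
[ 5.9e-01  2.4e+01  9.0e+01 -4.0e-02  1.3e-01]
[ 5.9e-01  2.4e+01  8.4e+01 -4.0e-02  1.3e-01]
[ 5.9e-01  2.4e+01  7.8e+01 -3.0e-02  1.2e-01]
[ 5.9e-01  2.4e+01  9.6e+01 -6.0e-02  1.4e-01]
[ 5.9e-01  2.4e+01 -9.6e+01 -4.0e-02  1.7e-01]
[ 5.90e-01  2.40e+01 -1.38e+02 -5.00e-02  1.70e-01]
```

View pics/c8.png

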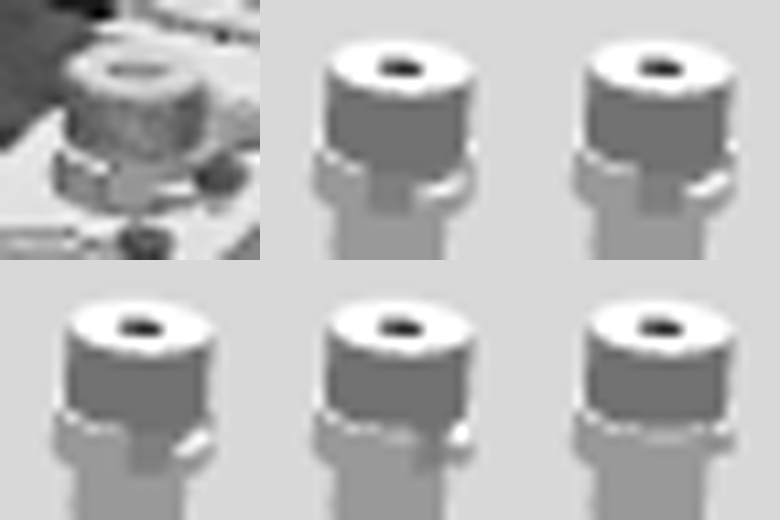

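View pics/t9.png

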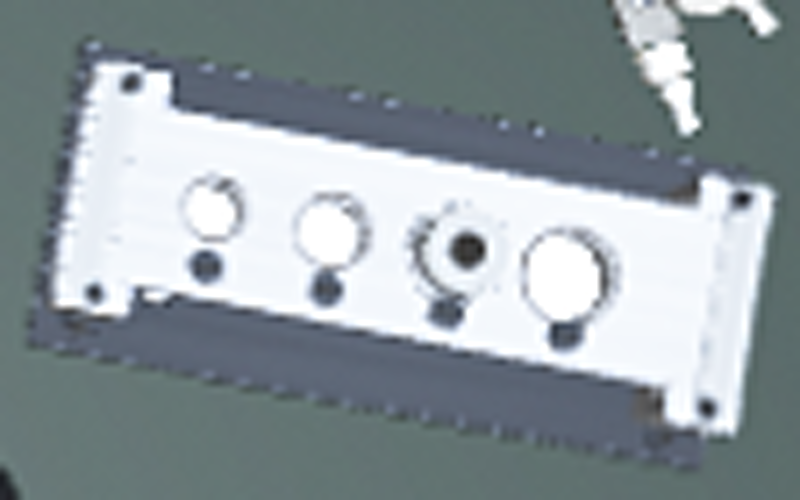

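```bash
python3 -c "
from h import *
p=viewer.grab_frame('side');cv2.imwrite('pics/s11.png',p['pixels'])
print(bot.job_done(),bot.observe()['clock'])"
```

```text
the job is handed in; nothing more can be done
the job is handed in; nothing more can be done
```

View pics/s11.png

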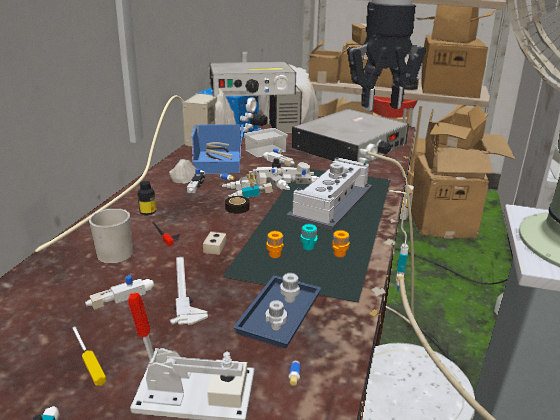

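I fitted the steel bush from the mat, which has a 24 mm shank, into the 25 mm hole, the third in the row. I felt it home, turned it clockwise to its stop, let go and handed the job in at about 14 s on the robot's clock.

**Seating:** The force readings gave about 3.5 N sideways on entry. They reached about 23 N as it met the bar, against the 35 N limit. I eased that off before turning.

**Stop:** The wrist turned about 65°. Resistance began near 59°, close to the expected 60°. The extra few degrees are the arm giving, or a small slip in the grip.

**Final pictures:** They show the bush seated in the third hole with its step under the lock screw's head and the gripper clear. The two spares still stand in the tray. The orange and turquoise look-alikes and the other things are where they were.

**Checks that disagreed or were weak:**
- **Size:** The gripper read about 26.8 mm on the collar, not 30 mm, which by itself would point to the 20 mm bush. I went by the pictures, which gave about 24 mm for the shank and 30 mm for the collar. The way it entered the hole fits that size.
- **Final turn:** The last picture check of the bush's angle was loose. It suits about 90–108°, and the stop should be near 108°, so the stop rests mainly on the forces I felt.

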